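Probe the fixture hole and fit the matching stop pin

ROBOT

A 6-joint arm with a two-finger parallel gripper is mounted at the origin on a cart in front of the work surface, level with it; the furniture and walls round the work are solid. World frame = base frame: x ahead of the robot, y to its left, z up, the work surface at z = 0. Lengths are in m, angles in rad, forces in N, time in s.
With the tool pointing down it reaches from about 0.375 to 0.75 m from the base axis. Payload 9 kg.
Tool frame: the origin (TCP) lies midway between the tips of the shut fingers; the grasp point (between the pads) lies 19 mm behind it; z points along the fingers, y is the line along which they close (so a half turn about z gives the same grasp; the last joint's range is limited). The gripper opens to 85 mm and grips with 20 to 120 N. Pads are 22 mm wide; open, the fingers measure 114 mm over their backs; the gripper's body (76 mm by 85 mm) begins 54 mm behind the grasp point. The pads swing forward as they close: fully open they stand 13 mm farther back than shut.
Start: joints at [1.038, 0.104, 0.097, 1.564, 0, 1.353], TCP at [0.186, 0.571, 0.231] pointing down, gripper open.
Joint ranges: [-2.99, 2.99], [-0.84, 1.86], [-1.1, 1.16], [-1.84, 2.11], [-1.51, 1.56], [-3.14, 3.14]. Speed limits (rad/s): [2.22, 2.22, 2.57, 3.14, 3.14, 3.14].

INTERFACE

Orientations are given as a unit quaternion [x, y, z, w].
In Python, from cell import r gives the robot as it stands.
- The arm moves only by the tool play_rows, never from a script. Its argument "motion" is a list of rows, each an object with "xyz": the shift along the tool's x, y, z in mm, a list of three; "roll": the turn about the tool's z in degrees; "gripper": the finger opening in mm, from 0 to 85.4. In form: [{"xyz": [dx, dy, dz], "roll": roll, "gripper": gripper}, ...]. A call has 1 to 20 rows; each row shifts and turns the commanded pose from where the row before left it, along the tool's axes as they then stand; what a row does not reach is not made up. A row lasts 1/12 s, in which the tool goes at most 41.7 mm and 7.16 degrees, less where a joint would pass 70% of its speed; a pose out of reach is approached as far as the arm can. A call with a gripper value outside its range is refused whole. The fingers move at their own pace and stop on an object; "grip_force" is the grip in N (left out, the last holds). Time passes only in rows, so rows that do not move let the fingers close. It gives the time, the measured TCP pose, the force, the opening and the grip force at its end, in the units of the state.
- r.get_obs(): the state, without advancing time (a new reading comes with each control period).
- r.camera(name): name is "scene" or "top" or "wrist"; returns (picture, depth): 420x560x3 uint8, red, green, blue; 420x560 float32, m along the optical axis (not along the pixel's ray), 0 where there is no reading.
- r.calibration(name): a dict with "mtx" (3x3 intrinsics, pixels), "eye" and "attitude" of the camera in the world; the wrist camera has in their place "mount" (4x4, takes a point from camera to tool coordinates, whose origin is the TCP and whose axes are the flange's). Camera axes: x right, y up, looking along -z (the intrinsics and any distortion apply to the point x, -y, -z); pixel columns grow to the right and rows downward; lengths in m; the calibration is good to about 2 mm. A picture is of the moment at which its call begins: read the wrist's pose just before it. calibration takes no time and is no camera call.
- r.hand_in(): hands the job in; it is judged then, once.
The state is a dict: "time_s": time; "qpos": joint angles; "joint_vel": joint speeds; "joint_efforts": joint torques, N m; "tcp_pos": TCP position; "eef_rot": TCP orientation; "contact_force": force on the tool from outside, world axes, zero at the start; "wrist_torque": the same for the moment, N m; "opening": finger opening in m; "grip_force": force on a finger pad.
Only numpy, scipy, OpenCV 4.12 (cv2) and the standard library are available. Lean on these libraries where they do the work, as an engineer would, in place of code of your own. Each camera call takes 0.05 s, during which the arm holds its last target. There are 200 camera calls.

TASK

Take the depth rod from the rack, feel how deep the sealed pin hole in the fixture block is by resting the rod upright on its bottom with a light steady push for a moment, and put the rod back upright in its own pocket in the rack. Then take the one stop pin whose top will stand level with the block's fixed stud and push it gently, without dropping it, right down to the bottom of the hole and let go. Take only that one pin, and leave the other two and the loose things around undisturbed.

Things in the scene. Friction and masses are not known exactly. Their poses are not given: they have to be found in the camera images.
- fixture: aluminium fixture block fixed to the worktop, 70 x 140 x 50 mm (its x, y, z); origin at the centre of its underside; stands at a different place and yaw each time. In its top face are one pin hole and one fixed round steel stud, 60 mm apart along its y, and four cap screws standing 3 mm above the face at the corners
- hole_mouth (a point): mouth centre of the vertical round blind pin hole, in the block's top face; axes as the block's, stud at +y. 18 mm diameter, 2 mm chamfer; a black bristle seal under the mouth hides the bottom and lets rod and pins pass freely. The rigid flat bottom (one of three steel packers a, b, c) is 26, 34 or 42 mm below the face, unlike each time. Over 30 N from rod or pin marks the block; a light push is 3 to 15 N
- stud_top (a point): centre of the top of the fixed steel stud, 16 mm diameter (22 mm collar at its foot), 40 mm above the block's top face: the height at which the fitted pin's top must stand
- rack: plywood rack fixed to the worktop, 60 x 215 x 40 mm (its x, y, z), origin at the centre of its underside, at a different place and yaw each time. Pockets in a row along its y, all 25 mm deep: three pin pockets of 19 mm diameter at y = -75, -35 and +5 mm, the rod's pocket at y = +82 mm
- rod_pocket (a point): centre of the mouth of the depth rod's pocket, in the rack's top face (40 mm above the worktop); round, 11 mm diameter with a 2 mm chamfer, 25 mm deep; z up, x and y as the rack's
- rod_grip (a point): the depth rod stands in its pocket at the start: a steel rod 8 mm in diameter with a dark ribbed round handle (17 mm diameter, 50 mm long) at its upper end, 120 mm long in all, top 135 mm above the worktop. This point is the middle of the handle, on the axis, 95 mm above the rod's tip; z along the rod, up
- rod_tip (a point): the flat lower end of the depth rod, on its axis
- pin_short_centre (a point): plain steel round stop pin, 16 mm diameter, 66 mm long, chamfered at both ends, standing upright in one of the three pin pockets of the rack (which one varies); stands 15 mm above the worktop there, so its lowest 25 mm are in the rack; point: its centre, half-way up; z along the pin, up. With its foot on a surface its top is 66 mm above it
- pin_middle_centre (a point): plain steel round stop pin, 16 mm diameter, 74 mm long, chamfered at both ends, standing upright in one of the three pin pockets of the rack (which one varies); stands 15 mm above the worktop there, so its lowest 25 mm are in the rack; point: its centre, half-way up; z along the pin, up. With its foot on a surface its top is 74 mm above it
- pin_long_centre (a point): plain steel round stop pin, 16 mm diameter, 82 mm long, chamfered at both ends, standing upright in one of the three pin pockets of the rack (which one varies); stands 15 mm above the worktop there, so its lowest 25 mm are in the rack; point: its centre, half-way up; z along the pin, up. With its foot on a surface its top is 82 mm above it
- gauge_block: bystander: loose steel setting block 25 x 50 x 30 mm, origin under its centre
- vac_plug: bystander: loose black rubber plug with a knob, 35 mm diameter, 37 mm high, origin under its centre
- collet_nut: bystander: loose black collet nut lying flat, 53 mm diameter, 22 mm high, origin under its centre
- pod_pad: bystander: loose black rubber pad 66 x 118 x 17 mm, origin under its centre
- offcut: bystander: loose wooden offcut 45 x 110 x 22 mm, origin under its centre

How it is judged:
On the way, in this order (a step that is already met when the one before it is completed fails the run):
1. the upright rod rests on the bottom of the hole with a light push (more than 2 N) for 0.3 s (horizontal distance between rod_tip and hole_mouth below 0.007 m and z of rod_tip in the frame of hole_mouth below -0.024 m and angle between rod_tip's own z axis and vertical below 0.15 rad and (contact force between depth_rod and packer_a above 2 N or contact force between depth_rod and packer_b above 2 N or contact force between depth_rod and packer_c above 2 N) and contact force between the fingers and depth_rod above 1 N), for 0.3 s.
2. the rod is back in its pocket in the rack, upright and let go (horizontal distance between rod_tip and rod_pocket below 0.006 m and z of rod_tip in the frame of rod_pocket below -0.02 m and angle between rod_tip's own z axis and vertical below 0.25 rad and contact force between the fingers and depth_rod below 0.1 N), for 0.1 s.
3. the matching pin, still held, is pushed onto the bottom of the hole with more than 2 N, its top level with the stud (((horizontal distance between pin_short_centre and hole_mouth below 0.004 m and z of pin_short_centre in the frame of hole_mouth between 0.0045 and 0.0095 m and angle between pin_short_centre's own z axis and vertical below 0.12 rad and (contact force between pin_short and packer_a above 2 N or contact force between pin_short and packer_b above 2 N or contact force between pin_short and packer_c above 2 N) and contact force between the fingers and pin_short above 1 N) or (horizontal distance between pin_middle_centre and hole_mouth below 0.004 m and z of pin_middle_centre in the frame of hole_mouth between 0.0005 and 0.0055 m and angle between pin_middle_centre's own z axis and vertical below 0.12 rad and (contact force between pin_middle and packer_a above 2 N or contact force between pin_middle and packer_b above 2 N or contact force between pin_middle and packer_c above 2 N) and contact force between the fingers and pin_middle above 1 N) or (horizontal distance between pin_long_centre and hole_mouth below 0.004 m and z of pin_long_centre in the frame of hole_mouth between -0.0035 and 0.0015 m and angle between pin_long_centre's own z axis and vertical below 0.12 rad and (contact force between pin_long and packer_a above 2 N or contact force between pin_long and packer_b above 2 N or contact force between pin_long and packer_c above 2 N) and contact force between the fingers and pin_long above 1 N))), for 0.1 s.
At the end, for the whole second after the job is handed in: One pin at rest in the hole: within 4 mm of its axis, 0.12 rad of upright, top within 2.5 mm of the stud's height; the other pins within 15 mm of their start and 0.15 rad of upright; the rod at rest in its pocket, tip over 20 mm deep, within 6 mm of the axis and 0.25 rad of upright (((horizontal distance between pin_short_centre and hole_mouth below 0.004 m and z of pin_short_centre in the frame of hole_mouth between 0.0045 and 0.0095 m and angle between pin_short_centre's own z axis and vertical below 0.12 rad and linear speed of pin_short below 0.02 m/s and distance of each of pin_middle_centre, pin_long_centre from where it was at the start of the episode below 0.015 m and angle between each of pin_middle_centre, pin_long_centre's own z axis and vertical below 0.15 rad) or (horizontal distance between pin_middle_centre and hole_mouth below 0.004 m and z of pin_middle_centre in the frame of hole_mouth between 0.0005 and 0.0055 m and angle between pin_middle_centre's own z axis and vertical below 0.12 rad and linear speed of pin_middle below 0.02 m/s and distance of each of pin_short_centre, pin_long_centre from where it was at the start of the episode below 0.015 m and angle between each of pin_short_centre, pin_long_centre's own z axis and vertical below 0.15 rad) or (horizontal distance between pin_long_centre and hole_mouth below 0.004 m and z of pin_long_centre in the frame of hole_mouth between -0.0035 and 0.0015 m and angle between pin_long_centre's own z axis and vertical below 0.12 rad and linear speed of pin_long below 0.02 m/s and distance of each of pin_short_centre, pin_middle_centre from where it was at the start of the episode below 0.015 m and angle between each of pin_short_centre, pin_middle_centre's own z axis and vertical below 0.15 rad)) and horizontal distance between rod_tip and rod_pocket below 0.006 m and z of rod_tip in the frame of rod_pocket below -0.02 m and angle between rod_tip's own z axis and vertical below 0.25 rad and linear speed of depth_rod below 0.02 m/s); the robot touches nothing.
It fails at once if the rod is pressed against the fixture block with more than 30 N (contact force between depth_rod and fixture above 30 N or contact force between depth_rod and packer_a above 30 N or contact force between depth_rod and packer_b above 30 N or contact force between depth_rod and packer_c above 30 N).
It fails at once if a pin is pressed against the fixture block with more than 30 N (contact force between any of pin_short, pin_middle, pin_long and fixture above 30 N or contact force between any of pin_short, pin_middle, pin_long and packer_a above 30 N or contact force between any of pin_short, pin_middle, pin_long and packer_b above 30 N or contact force between any of pin_short, pin_middle, pin_long and packer_c above 30 N).
It fails at once if a pin is dropped into the hole ((horizontal distance between pin_short_centre and hole_mouth below 0.02 m and contact force between the fingers and pin_short below 0.1 N and linear speed of pin_short above 0.3 m/s) or (horizontal distance between pin_middle_centre and hole_mouth below 0.02 m and contact force between the fingers and pin_middle below 0.1 N and linear speed of pin_middle above 0.3 m/s) or (horizontal distance between pin_long_centre and hole_mouth below 0.02 m and contact force between the fingers and pin_long below 0.1 N and linear speed of pin_long above 0.3 m/s)).
It fails at once if more than one pin is taken out of the rack (distance of each of pin_short_centre, pin_middle_centre from where it was at the start of the episode above 0.03 m or distance of each of pin_short_centre, pin_long_centre from where it was at the start of the episode above 0.03 m or distance of each of pin_middle_centre, pin_long_centre from where it was at the start of the episode above 0.03 m).
It fails at once if the gauge block, vacuum plug, collet nut, rubber pad or wooden offcut is shifted by more than 30 mm (distance of any of gauge_block, vac_plug, collet_nut, pod_pad, offcut from where it was at the start of the episode above 0.03 m).
It also fails if it takes over 58 s, if anything falls off the work surface, if the arm or the gripper's body presses on something with over 40 N, if the wrist force passes 120 N, or if a joint passes its speed limit or range.

## Working session

There is one attempt and no reset: what is moved stays moved. The work goes in short steps, Python scripts to look and compute and a tool call to move; the robot and the scene stay as the last step left them, time stands still between calls to the robot, and variables do not carry over. Pictures are saved under pics/ and viewed, at most 10 in all, crops included, and the job is handed in when it is done.

Besides the shell and the picture viewer there is one more tool, called after ">>>" as name(argument=value, ...) on one line, values as JSON. play_rows: Moves the arm, as the interface text tells. Its arguments: {"type":"object","properties":{"motion":{"type":"array"},"grip_force":{"type":"number"}},"required":["motion"]}

```bash
ls; mkdir -p pics
cat > h.py <<'E'
import numpy as np, cv2
from cell import r
from scipy.spatial.transform import Rotation as R
def cam(name):
    c=r.calibration(name); K=np.array(c['mtx'])
    if 'mount' in c:
        o=r.get_obs(); T=np.eye(4); T[:3,:3]=R.from_quat(o['eef_rot']).as_matrix(); T[:3,3]=o['tcp_pos']
        T=T@np.array(c['mount'])
    else:
        T=np.eye(4); a=np.array(c['attitude']); T[:3,:3]=a if a.shape==(3,3) else R.from_quat(a).as_matrix(); T[:3,3]=c['eye']
    return K,T,c
def world(K,T,D):
    h,w=D.shape; u,v=np.meshgrid(np.arange(w),np.arange(h))
    P=np.stack([(u-K[0,2])/K[0,0]*D,-(v-K[1,2])/K[1,1]*D,-D],-1)
    return P@T[:3,:3].T+T[:3,3]
def ray(K,T,u,v,z):
    d=T[:3,:3]@np.array([(u-K[0,2])/K[0,0],-(v-K[1,2])/K[1,1],-1]); return T[:3,3]+d*(z-T[2,3])/d[2]
E
python3 - <<'E'
from h import *
print(r.get_obs())
for n in ['top','wrist','scene']:
    K,T,c=cam(n); print(n,c)
    p,d=r.camera(n); cv2.imwrite(f'pics/{n}0.png',p[:,:,::-1]); np.savez(f'{n}0.npz',p=p,d=d,K=K,T=T)
    print((d>0).mean(),d.max())
E
```

```text
pics
{'time_s': 0.0, 'qpos': array([1.03828189e+00, 1.04733610e-01, 9.64532755e-02, 1.56388418e+00,
       3.09629066e-05, 1.35311873e+00]), 'joint_vel': array([-0.00087261,  0.00309221,  0.00024679,  0.00153076,  0.00018559,
       -0.00011006]), 'joint_efforts': array([-1.86637764e-03, -5.56930482e+01,  5.03651977e+01,  1.67364237e-02,
       -5.81180320e-04,  2.83745499e-05]), 'tcp_pos': array([0.18559304, 0.57022506, 0.23049343]), 'eef_rot': array([ 1.56769051e-01,  9.87635052e-01, -6.30859601e-04, -2.65031333e-04]), 'contact_force': array([-0.2876408 ,  0.01702959,  0.23362291]), 'wrist_torque': array([0.05330477, 0.00596758, 0.01409026]), 'grip_force': 0.0, 'opening': 0.08538338680275338}
top {'mtx': array([[463.88581851,   0.        , 273.78549633],
       [  0.        , 463.88581851, 208.20353235],
       [  0.        ,   0.        ,   1.        ]]), 'eye': array([0.4009771 , 0.09151907, 1.54072093]), 'attitude': array([-0.03251925,  0.03100353,  0.70935779, -0.7034151 ])}
0.9962329931972789 2.4151278
wrist {'mtx': array([[353.95044024,   0.        , 279.07183841],
       [  0.        , 353.95044024, 210.41779466],
       [  0.        ,   0.        ,   1.        ]]), 'mount': array([[ 8.97786006e-04,  9.47439142e-01,  3.19934783e-01,
         8.28722546e-02],
       [ 9.99999597e-01, -8.47427209e-04, -2.96622751e-04,
        -8.96358870e-05],
       [-9.91056419e-06,  3.19934921e-01, -9.47439521e-01,
        -1.42431501e-01],
       [ 0.00000000e+00,  0.00000000e+00,  0.00000000e+00,
         1.00000000e+00]])}
0.9962840136054422 1.2149676
scene {'mtx': array([[430.13267589,   0.        , 278.88315515],
       [  0.        , 430.13267589, 210.9884125 ],
       [  0.        ,   0.        ,   1.        ]]), 'eye': array([ 0.12906795, -0.563468  ,  1.0310626 ]), 'attitude': array([ 0.32459764, -0.09424782, -0.25548854,  0.90580314])}
0.9961011904761905 3.4141734
```

View pics/top0.png

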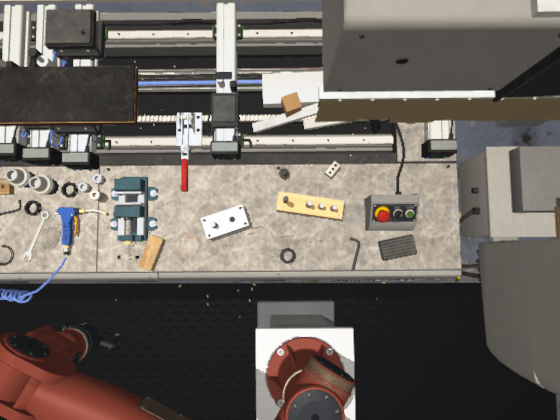

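View pics/scene0.png

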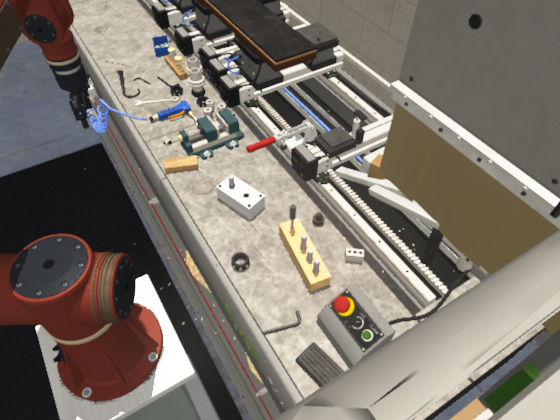

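The top view shows the fixture at (225,222), with the stud at its left end, and the rack at (310,205), with the rod at (287,197) and the pins at (309,206), (321,209) and (333,211). The scene view agrees, and shows the nut, plug and gauge block near the rack.

```bash
cat > m.py <<'E'
from h import *
f=np.load('top0.npz'); K,T=f['K'],f['T']; W=world(K,T,f['d'])
def box(u0,u1,v0,v1,z0,z1):
    w=W[v0:v1,u0:u1].reshape(-1,3); w=w[(w[:,2]>z0)&(w[:,2]<z1)]
    c,s,a=cv2.minAreaRect(w[:,:2].astype(np.float32)); print(len(w),np.round(c,4),np.round(s,4),round(a,1),'med z',np.median(w[:,2]).round(4))
print('table z',np.median(W[245:265,180:270,2]))
box(195,255,198,245,.04,.06); box(270,350,185,225,.03,.05)
for n,(u,v) in dict(rod=(287,197),p1=(309,206),p2=(321,209),p3=(333,211),stud=(211,226)).items():
    w=W[v-6:v+7,u-6:u+7].reshape(-1,3); zs=np.sort(w[:,2])[::-1]; q=w[w[:,2]>zs[0]-.012]; print(n,q.mean(0).round(4),zs[:5].round(4))
E
python3 m.py
```

```text
table z 0.0007895511001750899
927 [0.4932 0.2547] [0.0706 0.1398] 18.2 med z 0.0511
1111 [ 0.5448 -0.0219] [0.2151 0.0605] 81.2 med z 0.0412
rod [0.401  0.0915 1.5407] [1.5407 0.1424 0.1423 0.1388 0.1383]
p1 [ 0.5458 -0.0165  0.0989] [0.1052 0.1025 0.1021 0.1016 0.101 ]
p2 [0.401  0.0915 1.5407] [1.5407 0.0887 0.0869 0.0863 0.0853]
p3 [ 0.5337 -0.0951  0.0902] [0.0962 0.095  0.0935 0.0933 0.0926]
stud [0.401  0.0915 1.5407] [1.5407 0.0963 0.0955 0.0935 0.0935]
```

>>> play_rows(motion=[{"xyz":[-26,-13.7,0],"roll":0,"gripper":85},{"xyz":[-26,-13.7,0],"roll":0,"gripper":85},{"xyz":[-26,-13.7,0],"roll":0,"gripper":85},{"xyz":[-26,-13.7,0],"roll":0,"gripper":85},{"xyz":[-26,-13.7,0],"roll":0,"gripper":85},{"xyz":[-26,-13.7,0],"roll":0,"gripper":85},{"xyz":[-26,-13.7,0],"roll":0,"gripper":85},{"xyz":[-26,-13.7,0],"roll":0,"gripper":85},{"xyz":[-26,-13.7,0],"roll":0,"gripper":85},{"xyz":[-26,-13.7,0],"roll":0,"gripper":85},{"xyz":[-26,-13.7,0],"roll":0,"gripper":85},{"xyz":[-26,-13.7,0],"roll":0,"gripper":85},{"xyz":[-26,-13.7,0],"roll":0,"gripper":85},{"xyz":[-26,-13.7,0],"roll":0,"gripper":85},{"xyz":[-26,-13.7,0],"roll":0,"gripper":85}])

```text
time_s: 1.4
tcp_pos: [0.4937, 0.2532, 0.2311]
eef_rot: [0.157, 0.988, 0.0, -0.0]
contact_force: [0.9, -0.5, 0.0]
opening: 0.0854
grip_force: 0.0
```

>>> play_rows(motion=[{"xyz":[0,0,0],"roll":6.7,"gripper":85},{"xyz":[0,0,0],"roll":6.7,"gripper":85},{"xyz":[0,0,0],"roll":6.7,"gripper":85},{"xyz":[0,0,0],"roll":6.7,"gripper":85},{"xyz":[0,0,0],"roll":6.7,"gripper":85},{"xyz":[0,0,0],"roll":6.7,"gripper":85},{"xyz":[0,0,0],"roll":6.7,"gripper":85},{"xyz":[0,0,0],"roll":6.7,"gripper":85},{"xyz":[0,0,0],"roll":0,"gripper":85},{"xyz":[0,0,0],"roll":0,"gripper":85}])

```text
time_s: 2.23
tcp_pos: [0.4929, 0.2544, 0.2311]
eef_rot: [0.584, 0.812, -0.0, -0.0]
contact_force: [-0.3, 0.9, -0.3]
opening: 0.0851
grip_force: 0.0
```

Run:
```python
from h import *
o=r.get_obs(); print(o['time_s'],o['tcp_pos'],o['eef_rot'],o['qpos'],o['contact_force'])
K,T,c=cam('wrist'); p,d=r.camera('wrist'); cv2.imwrite('pics/w1.png',p[:,:,::-1]); np.savez('w1.npz',p=p,d=d,K=K,T=T)
```

```text
2.2333 [0.49288218 0.25435561 0.23111748] [ 5.83743319e-01  8.11938246e-01 -1.02157660e-04 -1.10919684e-04] [ 2.40546983e-01 -3.41587906e-02 -4.43016576e-02  1.56095290e+00
  3.59779612e-05  1.48720987e+00] [-0.26121591  0.87648659 -0.31378103]
```

View pics/w1.png

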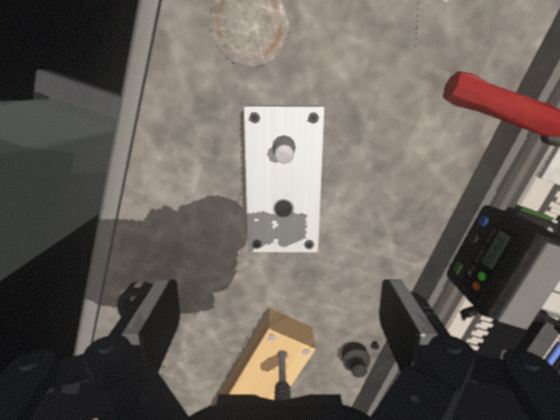

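The wrist view shows the hole at (284,208), the stud at (284,150), and the rod top of the rack at (283,352).

Run:
```python
from h import *
f=np.load('w1.npz'); K,T,W,p=f['K'],f['T'],None,f['p']; W=world(K,T,f['d'])
print('T',T.round(3).tolist())
w=W[100:258,235:330].reshape(-1,3); w=w[(w[:,2]>.044)&(w[:,2]<.056)]
c,s,a=cv2.minAreaRect(w[:,:2].astype(np.float32)); print(c,s,a,np.median(w[:,2]))
print('table',np.median(W[120:180,345:420,2]))
g=cv2.cvtColor(p,cv2.COLOR_RGB2GRAY)
m=np.zeros_like(g); m[190:226,268:302]=255
b=((g<70)&(m>0)).astype(np.uint8)
cs,_=cv2.findContours(b,cv2.RETR_EXTERNAL,cv2.CHAIN_APPROX_NONE); k=max(cs,key=cv2.contourArea)
(e,ax,an)=cv2.fitEllipse(k); print('hole',e,ax,cv2.contourArea(k)); print(ray(K,T,*e,.05))
w=W[130:170,265:305].reshape(-1,3); q=w[(w[:,2]>.085)&(w[:,2]<.1)]; print('stud',q.mean(0),len(q), (q.max(0)+q.min(0))/2)
# rod handle
w=W[310:420,180:330].reshape(-1,3); q=w[(w[:,2]>.128)&(w[:,2]<.145)]; print('rodtop',q.mean(0),np.median(q,0),len(q))
```

```text
T [[0.948, -0.303, -0.101, 0.466], [0.319, 0.898, 0.304, 0.333], [-0.001, -0.32, 0.947, 0.374], [0.0, 0.0, 0.0, 1.0]]
(0.49655914306640625, 0.25487184524536133) (0.07015231996774673, 0.14014270901679993) 18.353515625 0.049814096011845416
table -0.0008848629749944048
hole (282.67919921875, 209.00347900390625) (12.275226593017578, 14.02842903137207) 115.5
[0.50377122 0.23137404 0.05      ]
stud [0.48521675 0.28861377 0.08958547] 305 [0.4855146  0.28839931 0.08848271]
rodtop [nan nan nan] [nan nan nan] 0<stdin>:14: RuntimeWarning: Mean of empty slice.
  ret = um.true_divide(
  return _methods._mean(a, axis=axis, dtype=dtype,
```

>>> play_rows(motion=[{"xyz":[-29.4,0,0],"roll":0,"gripper":85},{"xyz":[-29.4,0,0],"roll":0,"gripper":85},{"xyz":[-29.4,0,0],"roll":0,"gripper":85},{"xyz":[-29.4,0,0],"roll":0,"gripper":85},{"xyz":[-29.4,0,0],"roll":0,"gripper":85},{"xyz":[-29.4,0,0],"roll":0,"gripper":85},{"xyz":[-29.4,0,0],"roll":0,"gripper":85},{"xyz":[0,0,0],"roll":6.8,"gripper":85},{"xyz":[0,0,0],"roll":6.8,"gripper":85},{"xyz":[0,0,0],"roll":6.8,"gripper":85},{"xyz":[0,0,0],"roll":6.9,"gripper":85},{"xyz":[0,0,0],"roll":0,"gripper":85},{"xyz":[0,0,0],"roll":0,"gripper":85},{"xyz":[0,0,0],"roll":0,"gripper":85}])

```text
time_s: 3.45
tcp_pos: [0.5578, 0.0591, 0.2313]
eef_rot: [0.758, 0.652, 0.0, -0.0]
contact_force: [0.0, 0.9, 0.3]
opening: 0.0854
grip_force: 0.0
```

Run:
```python
from h import *
o=r.get_obs(); print(o['time_s'],o['tcp_pos'],o['eef_rot'],o['qpos'],o['contact_force'])
K,T,c=cam('wrist'); p,d=r.camera('wrist'); cv2.imwrite('pics/w2.png',p[:,:,::-1]); np.savez('w2.npz',p=p,d=d,K=K,T=T)
W=world(K,T,d)
g=W.reshape(-1,3); g=g[(np.abs(g[:,0]-.55)<.06)&(np.abs(g[:,1]+.02)<.16)]
w=g[(g[:,2]>.034)&(g[:,2]<.046)]; c,s,a=cv2.minAreaRect(w[:,:2].astype(np.float32)); print('rack',c,s,a,np.median(w[:,2]))
ya=np.deg2rad(81.2); e=np.array([np.cos(ya),np.sin(ya)])
for y in (.082,.005,-.035,-.075):
    q0=np.array(c)+y*e; w=g[(np.hypot(*(g[:,:2]-q0).T)<.016)&(g[:,2]>.06)]
    t=np.percentile(w[:,2],97) if len(w) else np.nan; q=w[w[:,2]>t-.006]
    print(y,q0.round(4),'top',t,len(w),q.mean(0),np.median(q[:,2]))
```

```text
3.45 [0.55782743 0.05911494 0.23126618] [ 7.58254325e-01  6.51958877e-01  2.88307448e-05 -8.93457254e-06] [-1.27593582e-01 -1.53471872e-02 -2.55049906e-02  1.56061322e+00
  5.48076427e-05  1.59366911e+00] [0.00698695 0.90699454 0.2830069 ]
rack (0.5488290190696716, -0.02205941081047058) (0.2161601483821869, 0.06010664626955986) 81.33056640625 0.039801995852676575
0.082 [0.5614 0.059 ] top 0.3118410897431395 3115 [0.56286122 0.06912604 0.30919527] 0.3094346066878823
0.005 [ 0.5496 -0.0171] top 0.09750433688530676 505 [ 0.54983384 -0.01531092  0.09619896] 0.09641857875306975
-0.035 [ 0.5435 -0.0566] top 0.08161439809716214 339 [ 0.54373722 -0.05457617  0.0800872 ] 0.0804492398106691
-0.075 [ 0.5374 -0.0962] top 0.08949514053848841 434 [ 0.53779282 -0.09382667  0.08803468] 0.08837520963461831
```

View pics/w2.png

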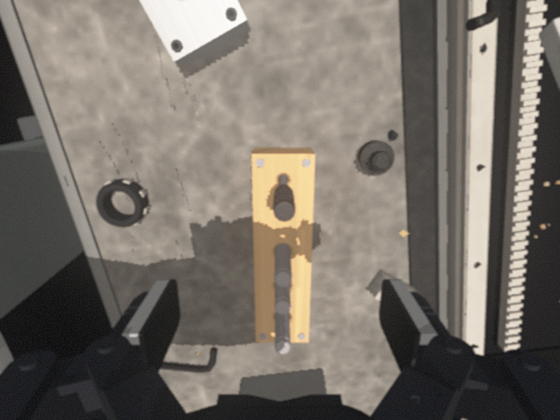

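The wrist view shows the rod top at (285,209) and the three pins in line below it to (283,345). By depth the pins are long, short and middle at rack y +5, -35 and -75.

Run:
```python
from h import *
f=np.load('w2.npz'); K,T=f['K'],f['T']; W=world(K,T,f['d'])
w=W[185:230,265:305].reshape(-1,3); q=w[(w[:,2]>.129)&(w[:,2]<.141)]; print(q.mean(0),(q.max(0)+q.min(0))/2,len(q), q.max(0)-q.min(0))
M=R.from_quat([.758254,.651959,0,0]).as_matrix(); tcp=np.array([.55783,.05911,.23127])
for t in [(q.max(0)+q.min(0))/2,[.5614,.059,.135]]:
    print(M.T@(np.array(t)-tcp)*1000)
```

```text
[0.56136693 0.06039933 0.13435712] [0.56140442 0.05961241 0.13297272] 389 [0.01527069 0.01533816 0.00723165]
[ 1.03253857  3.45871946 98.29727931]
[ 0.426381    3.54615274 96.27      ]
```

>>> play_rows(motion=[{"xyz":[0.7,3.5,25],"roll":0,"gripper":85},{"xyz":[0,0,28],"roll":0,"gripper":85},{"xyz":[0,0,28],"roll":0,"gripper":85},{"xyz":[0,0,28],"roll":0,"gripper":85},{"xyz":[0,0,21],"roll":0,"gripper":85},{"xyz":[0,0,10],"roll":0,"gripper":50},{"xyz":[0,0,0],"roll":0,"gripper":28},{"xyz":[0,0,0],"roll":0,"gripper":26},{"xyz":[0,0,0],"roll":0,"gripper":26}], grip_force=40)

```text
time_s: 4.25
tcp_pos: [0.5625, 0.0591, 0.0932]
eef_rot: [0.76, 0.65, 0.001, 0.001]
contact_force: [0.5, 0.3, 0.5]
opening: 0.0383
grip_force: 0.0
```

>>> play_rows(motion=[{"xyz":[0,0,0],"roll":0,"gripper":20},{"xyz":[0,0,0],"roll":0,"gripper":15},{"xyz":[0,0,0],"roll":0,"gripper":10},{"xyz":[0,0,0],"roll":0,"gripper":10},{"xyz":[0,0,0],"roll":0,"gripper":10}])

```text
time_s: 4.67
tcp_pos: [0.5621, 0.0592, 0.093]
eef_rot: [0.76, 0.65, 0.001, 0.001]
contact_force: [-2.3, -0.1, 6.5]
opening: 0.015
grip_force: 38.8
```

>>> play_rows(motion=[{"xyz":[0,0,-10],"roll":0,"gripper":10},{"xyz":[0,0,-20],"roll":0,"gripper":10},{"xyz":[0,0,-25],"roll":0,"gripper":10},{"xyz":[0,0,-25],"roll":0,"gripper":10},{"xyz":[0,0,-20],"roll":0,"gripper":10},{"xyz":[23,-12,0],"roll":0,"gripper":10},{"xyz":[23,-12,0],"roll":0,"gripper":10},{"xyz":[23,-12,0],"roll":0,"gripper":10},{"xyz":[23,-12,0],"roll":0,"gripper":10},{"xyz":[23,-12,0],"roll":0,"gripper":10},{"xyz":[23,-12,0],"roll":0,"gripper":10},{"xyz":[23,-12,0],"roll":0,"gripper":10},{"xyz":[0,0,0],"roll":-6.8,"gripper":10},{"xyz":[0,0,0],"roll":-6.8,"gripper":10},{"xyz":[0,0,0],"roll":-6.8,"gripper":10},{"xyz":[0,0,0],"roll":-6.9,"gripper":10},{"xyz":[0,0,20],"roll":0,"gripper":10},{"xyz":[0,0,20],"roll":0,"gripper":10},{"xyz":[0,0,10],"roll":0,"gripper":10},{"xyz":[0,0,0],"roll":0,"gripper":10}])

```text
time_s: 6.33
tcp_pos: [0.5021, 0.2311, 0.1394]
eef_rot: [0.585, 0.811, -0.001, -0.001]
contact_force: [-1.3, -0.2, -1.2]
opening: 0.0148
grip_force: 39.2
```

>>> play_rows(motion=[{"xyz":[0,0,0],"roll":0,"gripper":10},{"xyz":[0,0,0],"roll":0,"gripper":10}])

```text
time_s: 6.5
tcp_pos: [0.504, 0.2314, 0.1428]
eef_rot: [0.585, 0.811, 0.001, 0.001]
contact_force: [0.8, -0.1, 0.0]
opening: 0.0151
grip_force: 39.2
```

Run:
```python
from h import *
o=r.get_obs(); print(o)
K,T,c=cam('wrist'); p,d=r.camera('wrist'); cv2.imwrite('pics/w3.png',p[:,:,::-1]); np.savez('w3.npz',p=p,d=d,K=K,T=T)
```

```text
{'time_s': 6.5, 'qpos': array([ 1.94501097e-01, -3.47819121e-02, -2.04980962e-01,  1.39898023e+00,
        9.36006616e-05,  1.44486166e+00]), 'joint_vel': array([ 0.00150363, -0.00395093,  0.00677676, -0.00341487, -0.0011572 ,
        0.0012259 ]), 'joint_efforts': array([ 7.26658618e-03, -4.79549253e+01,  4.95676124e+01,  2.38289195e-02,
        1.49872753e-04,  6.90340516e-05]), 'tcp_pos': array([0.50400585, 0.23140447, 0.14279783]), 'eef_rot': array([5.85243244e-01, 8.10857379e-01, 6.22911918e-04, 5.17572561e-04]), 'contact_force': array([ 0.79710191, -0.13102429,  0.01725008]), 'wrist_torque': array([0.03043311, 0.05788417, 0.0176782 ]), 'grip_force': 39.15477812290192, 'opening': 0.01507430474279331}
```

View pics/w3.png

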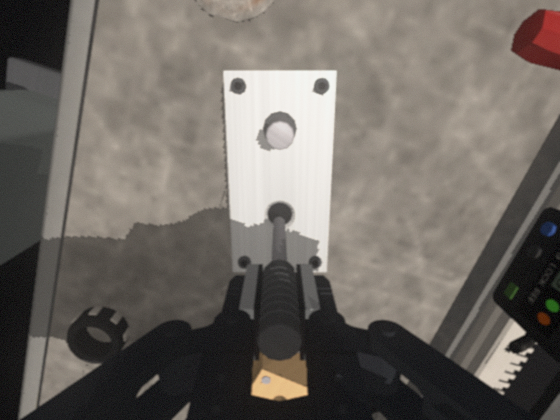

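The held rod runs down to about (280,222), and the hole mouth is at (280,211). They line up sideways, so I lower the rod.

>>> play_rows(motion=[{"xyz":[0,0,5],"roll":0,"gripper":10},{"xyz":[0,0,6],"roll":0,"gripper":10},{"xyz":[0,0,6],"roll":0,"gripper":10},{"xyz":[0,0,6],"roll":0,"gripper":10},{"xyz":[0,0,6],"roll":0,"gripper":10},{"xyz":[0,0,5],"roll":0,"gripper":10},{"xyz":[0,0,2],"roll":0,"gripper":10},{"xyz":[0,0,0],"roll":0,"gripper":10},{"xyz":[0,0,0],"roll":0,"gripper":10}])

```text
time_s: 7.3
tcp_pos: [0.5034, 0.2313, 0.1053]
eef_rot: [0.585, 0.811, 0.0, -0.0]
contact_force: [-0.6, 0.3, 0.1]
opening: 0.0153
grip_force: 39.2
```

>>> play_rows(motion=[{"xyz":[0,0,1],"roll":0,"gripper":10},{"xyz":[0,0,1],"roll":0,"gripper":10},{"xyz":[0,0,1],"roll":0,"gripper":10},{"xyz":[0,0,0.5],"roll":0,"gripper":10},{"xyz":[0,0,0],"roll":0,"gripper":10}])

```text
time_s: 7.72
tcp_pos: [0.5034, 0.2313, 0.1017]
eef_rot: [0.585, 0.811, 0.0, -0.0]
contact_force: [-0.1, 0.5, -0.7]
opening: 0.0151
grip_force: 39.2
```

>>> play_rows(motion=[{"xyz":[0,0,1],"roll":0,"gripper":10},{"xyz":[0,0,0.5],"roll":0,"gripper":10},{"xyz":[0,0,0.5],"roll":0,"gripper":10},{"xyz":[0,0,0],"roll":0,"gripper":10}])

```text
time_s: 8.05
tcp_pos: [0.5034, 0.2313, 0.0997]
eef_rot: [0.585, 0.811, -0.0, -0.0]
contact_force: [-0.7, -0.2, -0.7]
opening: 0.0151
grip_force: 39.2
```

Not the 26 mm depth, so I go on towards 34.

>>> play_rows(motion=[{"xyz":[0,0,1],"roll":0,"gripper":10},{"xyz":[0,0,1],"roll":0,"gripper":10},{"xyz":[0,0,1],"roll":0,"gripper":10},{"xyz":[0,0,0.5],"roll":0,"gripper":10},{"xyz":[0,0,0.5],"roll":0,"gripper":10},{"xyz":[0,0,0],"roll":0,"gripper":10}])

```text
time_s: 8.55
tcp_pos: [0.5034, 0.2313, 0.0957]
eef_rot: [0.585, 0.811, -0.0, -0.0]
contact_force: [-0.8, 0.2, -0.1]
opening: 0.0152
grip_force: 39.2
```

>>> play_rows(motion=[{"xyz":[0,0,1],"roll":0,"gripper":10},{"xyz":[0,0,0.5],"roll":0,"gripper":10},{"xyz":[0,0,0],"roll":0,"gripper":10},{"xyz":[0,0,0],"roll":0,"gripper":10}])

```text
time_s: 8.88
tcp_pos: [0.5034, 0.2313, 0.0943]
eef_rot: [0.585, 0.811, 0.0, -0.0]
contact_force: [-0.4, -0.8, -0.7]
opening: 0.0149
grip_force: 39.2
```

>>> play_rows(motion=[{"xyz":[0,0,0.5],"roll":0,"gripper":10},{"xyz":[0,0,0.5],"roll":0,"gripper":10},{"xyz":[0,0,0],"roll":0,"gripper":10}])

```text
time_s: 9.13
tcp_pos: [0.5037, 0.2314, 0.094]
eef_rot: [0.585, 0.811, 0.0, 0.0]
contact_force: [-1.6, -0.2, 3.2]
opening: 0.0154
grip_force: 39.9
```

>>> play_rows(motion=[{"xyz":[0,0,0.5],"roll":0,"gripper":10},{"xyz":[0,0,0.5],"roll":0,"gripper":10},{"xyz":[0,0,0],"roll":0,"gripper":10}])

```text
time_s: 9.38
tcp_pos: [0.504, 0.2315, 0.0939]
eef_rot: [0.585, 0.811, 0.001, 0.001]
contact_force: [-3.8, -1.1, 11.3]
opening: 0.0152
grip_force: 40.8
```

It touched at TCP z 0.094, which is a depth of 34 mm, so the 74 mm pin is the one. I hold the push.

>>> play_rows(motion=[{"xyz":[0,0,0],"roll":0,"gripper":10},{"xyz":[0,0,0],"roll":0,"gripper":10},{"xyz":[0,0,0],"roll":0,"gripper":10},{"xyz":[0,0,0],"roll":0,"gripper":10},{"xyz":[0,0,0],"roll":0,"gripper":10},{"xyz":[0,0,0],"roll":0,"gripper":10}])

```text
time_s: 9.88
tcp_pos: [0.504, 0.2314, 0.0939]
eef_rot: [0.585, 0.811, 0.001, 0.001]
contact_force: [-3.5, -1.3, 10.9]
opening: 0.0148
grip_force: 40.8
```

>>> play_rows(motion=[{"xyz":[0,0,-10],"roll":0,"gripper":10},{"xyz":[0,0,-20],"roll":0,"gripper":10},{"xyz":[0,0,-25],"roll":0,"gripper":10},{"xyz":[0,0,-25],"roll":0,"gripper":10},{"xyz":[0,0,-20],"roll":0,"gripper":10},{"xyz":[0,0,0],"roll":6.8,"gripper":10},{"xyz":[0,0,0],"roll":6.8,"gripper":10},{"xyz":[0,0,0],"roll":6.8,"gripper":10},{"xyz":[0,0,0],"roll":6.9,"gripper":10},{"xyz":[-23,12,0],"roll":0,"gripper":10},{"xyz":[-23,12,0],"roll":0,"gripper":10},{"xyz":[-23,12,0],"roll":0,"gripper":10},{"xyz":[-23,12,0],"roll":0,"gripper":10},{"xyz":[-23,12,0],"roll":0,"gripper":10},{"xyz":[-23,12,0],"roll":0,"gripper":10},{"xyz":[-23,12,0],"roll":0,"gripper":10},{"xyz":[0,0,20],"roll":0,"gripper":10},{"xyz":[0,0,20],"roll":0,"gripper":10},{"xyz":[0,0,0],"roll":0,"gripper":10},{"xyz":[0,0,0],"roll":0,"gripper":10}])

```text
time_s: 11.55
tcp_pos: [0.5606, 0.0593, 0.1518]
eef_rot: [0.76, 0.65, -0.001, -0.001]
contact_force: [0.7, -0.3, -0.0]
opening: 0.0147
grip_force: 39.3
```

>>> play_rows(motion=[{"xyz":[0,0,0],"roll":0,"gripper":10},{"xyz":[0,0,0],"roll":0,"gripper":10}])

```text
time_s: 11.72
tcp_pos: [0.5621, 0.0594, 0.154]
eef_rot: [0.76, 0.65, 0.001, 0.001]
contact_force: [0.9, 0.6, -0.9]
opening: 0.0148
grip_force: 39.3
```

Run:
```python
from h import *
o=r.get_obs(); print(o['tcp_pos'],o['eef_rot'])
K,T,c=cam('wrist'); p,d=r.camera('wrist'); cv2.imwrite('pics/w4.png',cv2.resize(p[150:400,150:430,::-1],None,fx=2,fy=2)); np.savez('w4.npz',p=p,d=d,K=K,T=T)
Ti=np.linalg.inv(T)
def pr(P):
    q=Ti@np.r_[P,1]; return K[0,2]-K[0,0]*q[0]/q[2], K[1,2]+K[1,1]*q[1]/q[2]
print('pocket',pr([.5614,.059,.04]),'tip',pr(np.r_[o['tcp_pos'][:2],o['tcp_pos'][2]-.078]))
```

```text
[0.5620633  0.05943962 0.15397283] [7.59866342e-01 6.50078503e-01 7.21337187e-04 7.49402839e-04]
pocket (np.float64(278.5475400367785), np.float64(205.82650504587943)) tip (np.float64(279.3973231631868), np.float64(221.7561635252308))
```

View pics/w4.png

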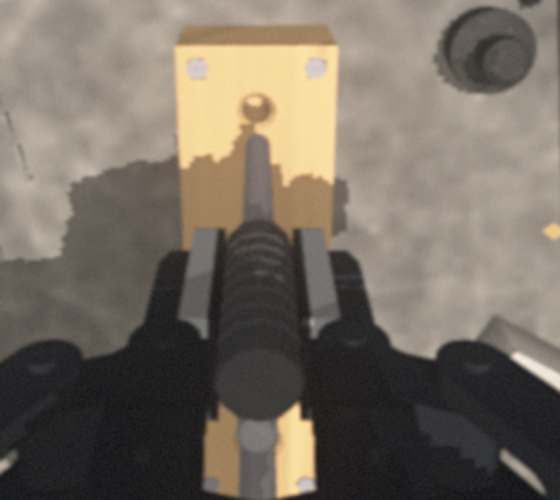

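The pocket is at (278,204) and the rod tip is at (279,220), both as predicted, so I lower it.

>>> play_rows(motion=[{"xyz":[0,0,12],"roll":0,"gripper":10},{"xyz":[0,0,12],"roll":0,"gripper":10},{"xyz":[0,0,5],"roll":0,"gripper":10},{"xyz":[0,0,4],"roll":0,"gripper":10},{"xyz":[0,0,4],"roll":0,"gripper":10},{"xyz":[0,0,4],"roll":0,"gripper":10},{"xyz":[0,0,2],"roll":0,"gripper":10},{"xyz":[0,0,0],"roll":0,"gripper":10}])

```text
time_s: 12.43
tcp_pos: [0.5612, 0.0593, 0.1088]
eef_rot: [0.76, 0.65, -0.0, -0.0]
contact_force: [0.2, 0.4, -0.8]
opening: 0.0149
grip_force: 39.3
```

Inside (tip at about z 0.031) with no force.

>>> play_rows(motion=[{"xyz":[0,0,4],"roll":0,"gripper":10},{"xyz":[0,0,4],"roll":0,"gripper":10},{"xyz":[0,0,3],"roll":0,"gripper":10},{"xyz":[0,0,2],"roll":0,"gripper":10},{"xyz":[0,0,1],"roll":0,"gripper":10},{"xyz":[0,0,0],"roll":0,"gripper":10}])

```text
time_s: 12.93
tcp_pos: [0.5612, 0.0592, 0.095]
eef_rot: [0.76, 0.65, -0.0, -0.0]
contact_force: [0.5, -0.5, -0.7]
opening: 0.0151
grip_force: 39.3
```

>>> play_rows(motion=[{"xyz":[0,0,0.5],"roll":0,"gripper":10},{"xyz":[0,0,0.5],"roll":0,"gripper":10},{"xyz":[0,0,0],"roll":0,"gripper":10}])

```text
time_s: 13.18
tcp_pos: [0.5615, 0.0592, 0.0944]
eef_rot: [0.76, 0.65, 0.0, 0.0]
contact_force: [-0.0, 0.2, -0.8]
opening: 0.0148
grip_force: 39.3
```

>>> play_rows(motion=[{"xyz":[0,0,1],"roll":0,"gripper":10},{"xyz":[0,0,0],"roll":0,"gripper":10},{"xyz":[0,0,0],"roll":0,"gripper":20},{"xyz":[0,0,0],"roll":0,"gripper":40},{"xyz":[0,0,0],"roll":0,"gripper":60},{"xyz":[0,0,0],"roll":0,"gripper":60},{"xyz":[0,0,0],"roll":0,"gripper":60}])

```text
time_s: 13.77
tcp_pos: [0.5615, 0.0592, 0.0934]
eef_rot: [0.76, 0.65, 0.0, 0.0]
contact_force: [-0.2, 0.4, -0.3]
opening: 0.06
grip_force: 0.0
```

>>> play_rows(motion=[{"xyz":[0,0,-15],"roll":0,"gripper":60},{"xyz":[0,0,-30],"roll":0,"gripper":60},{"xyz":[0,0,-30],"roll":0,"gripper":60},{"xyz":[0,0,-30],"roll":0,"gripper":60},{"xyz":[-26,0,0],"roll":0,"gripper":60},{"xyz":[-26,0,0],"roll":0,"gripper":60},{"xyz":[-26,0,0],"roll":0,"gripper":60},{"xyz":[-26,0,0],"roll":0,"gripper":60},{"xyz":[-26,0,0],"roll":0,"gripper":60},{"xyz":[-26.5,0.9,0],"roll":0,"gripper":60},{"xyz":[0,0,0],"roll":0,"gripper":60},{"xyz":[0,0,0],"roll":0,"gripper":60},{"xyz":[0,0,0],"roll":0,"gripper":60}])

```text
time_s: 14.85
tcp_pos: [0.538, -0.0952, 0.1983]
eef_rot: [0.76, 0.65, 0.0, -0.0]
contact_force: [-0.5, 1.0, -0.5]
opening: 0.0601
grip_force: 0.0
```

Run:
```python
from h import *
o=r.get_obs(); print(o['tcp_pos'],o['eef_rot'])
K,T,c=cam('wrist'); p,d=r.camera('wrist'); cv2.imwrite('pics/w5.png',p[:,:,::-1]); np.savez('w5.npz',p=p,d=d,K=K,T=T)
W=world(K,T,d); g=W.reshape(-1,3); M=R.from_quat(o['eef_rot']).as_matrix()
for n,q0,t in (('rod',[.5614,.059],.135),('long',[.5498,-.017],.097),('short',[.5437,-.0566],.081),('mid',[.5376,-.096],.089)):
    q=g[(np.hypot(*(g[:,:2]-q0).T)<.016)&(np.abs(g[:,2]-t)<.004)]
    c=(q.max(0)+q.min(0))/2; print(n,c.round(4),q.mean(0).round(4),len(q),(M.T@(q.mean(0)-o['tcp_pos'])*1000).round(1))
```

```text
[ 0.53798792 -0.09520026  0.19833513] [ 7.60148464e-01  6.49749392e-01  1.60472192e-04 -1.18402089e-04]Traceback (most recent call last):
  File "<stdin>", line 7, in <module>
    return umr_maximum(a, axis, None, out, keepdims, initial, where)
ValueError: zero-size array to reduction operation maximum which has no identity
```

View pics/w5.png

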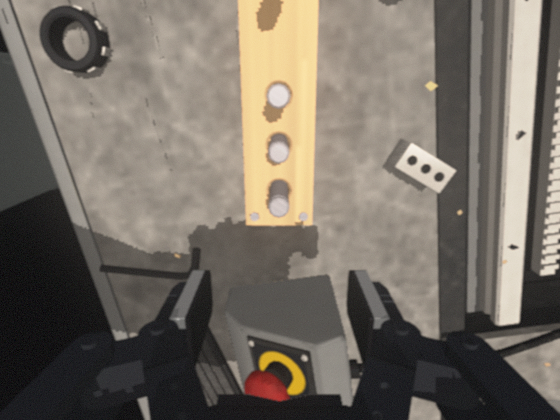

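The pin tops are at (278,95), (279,149) and (279,205). The control box is close behind the middle pin, from about row 275, so I check its clearance.

Run:
```python
from h import *
f=np.load('w5.npz'); K,T=f['K'],f['T']; W=world(K,T,f['d']); g=W.reshape(-1,3)
o=r.get_obs(); M=R.from_quat(o['eef_rot']).as_matrix()
for n,q0,t in (('long',[.5498,-.017],.097),('short',[.5437,-.0566],.081),('mid',[.5376,-.096],.089)):
    q=g[(np.hypot(*(g[:,:2]-q0).T)<.016)&(np.abs(g[:,2]-t)<.004)]
    if len(q): print(n,((q.max(0)+q.min(0))/2).round(4),q.mean(0).round(4),len(q),(M.T@(q.mean(0)-o['tcp_pos'])*1000).round(1))
f=np.load('top0.npz'); K,T=f['K'],f['T']; W=world(K,T,f['d']); g=W.reshape(-1,3); g=g[(np.abs(g[:,0]-.535)<.08)]
for y in np.arange(-.12,-.28,-.01):
    s=g[(g[:,1]<y)&(g[:,1]>y-.01)]; print(y.round(2),np.percentile(s[:,2],95).round(3),end='; ')
```

```text
long [ 0.5495 -0.0168  0.0964] [ 0.5494 -0.0167  0.0966] 462 [ 78.9  -0.8 101.7]
short [ 0.5433 -0.0563  0.0801] [ 0.5434 -0.0559  0.0805] 359 [ 39.3  -0.7 117.8]
mid [ 0.5374 -0.0957  0.0878] [ 0.5374 -0.0951  0.0884] 339 [ -0.4  -0.5 109.9]
-0.12 0.045; -0.13 0.01; -0.14 0.006; -0.15 0.006; -0.16 0.006; -0.17 0.006; -0.18 0.005; -0.19 0.006; -0.2 0.106; -0.21 0.113; -0.22 0.128; -0.23 0.131; -0.24 0.133; -0.25 0.128; -0.26 0.113; -0.27 0.114; -0.28 0.116;
```

>>> play_rows(motion=[{"xyz":[-0.3,-0.5,25],"roll":0,"gripper":60},{"xyz":[0,0,28],"roll":0,"gripper":60},{"xyz":[0,0,28],"roll":0,"gripper":60},{"xyz":[0,0,28],"roll":0,"gripper":60},{"xyz":[0,0,21],"roll":0,"gripper":50},{"xyz":[0,0,11],"roll":0,"gripper":30},{"xyz":[0,0,0],"roll":0,"gripper":22},{"xyz":[0,0,0],"roll":0,"gripper":20},{"xyz":[0,0,0],"roll":0,"gripper":15},{"xyz":[0,0,0],"roll":0,"gripper":10},{"xyz":[0,0,0],"roll":0,"gripper":10},{"xyz":[0,0,0],"roll":0,"gripper":10}])

```text
time_s: 15.9
tcp_pos: [0.5383, -0.0961, 0.0586]
eef_rot: [0.76, 0.65, 0.001, 0.001]
contact_force: [0.1, -0.9, 5.1]
opening: 0.015
grip_force: 39.5
```

>>> play_rows(motion=[{"xyz":[0,0,-10],"roll":0,"gripper":10},{"xyz":[0,0,-20],"roll":0,"gripper":10},{"xyz":[0,0,-30],"roll":0,"gripper":10},{"xyz":[0,0,-35],"roll":0,"gripper":10},{"xyz":[0,0,-30],"roll":0,"gripper":10},{"xyz":[26.5,-7,0],"roll":0,"gripper":10},{"xyz":[26.5,-7,0],"roll":0,"gripper":10},{"xyz":[26.5,-7,0],"roll":0,"gripper":10},{"xyz":[26.5,-7,0],"roll":0,"gripper":10},{"xyz":[26.5,-7,0],"roll":0,"gripper":10},{"xyz":[26.5,-7,0],"roll":0,"gripper":10},{"xyz":[26.5,-7,0],"roll":0,"gripper":10},{"xyz":[26.5,-7,0],"roll":0,"gripper":10},{"xyz":[26.5,-7,0],"roll":0,"gripper":10},{"xyz":[26.5,-7,0],"roll":0,"gripper":10},{"xyz":[26.5,-7,0],"roll":0,"gripper":10},{"xyz":[26.5,-7,0],"roll":0,"gripper":10},{"xyz":[0,0,0],"roll":0,"gripper":10}], grip_force=40)

```text
time_s: 17.4
tcp_pos: [0.5029, 0.2352, 0.1831]
eef_rot: [0.759, 0.651, 0.001, -0.001]
contact_force: [0.7, -0.1, -0.7]
opening: 0.0145
grip_force: 39.3
```

>>> play_rows(motion=[{"xyz":[0,0,0],"roll":-6.8,"gripper":10},{"xyz":[0,0,0],"roll":-6.8,"gripper":10},{"xyz":[0,0,0],"roll":-6.8,"gripper":10},{"xyz":[0,0,0],"roll":-6.9,"gripper":10},{"xyz":[0,0,20],"roll":0,"gripper":10},{"xyz":[0,0,25],"roll":0,"gripper":10},{"xyz":[0,0,20],"roll":0,"gripper":10},{"xyz":[0,0,10],"roll":0,"gripper":10},{"xyz":[0,0,0],"roll":0,"gripper":10},{"xyz":[0,0,0],"roll":0,"gripper":10},{"xyz":[0,0,0],"roll":0,"gripper":10}])

```text
time_s: 18.32
tcp_pos: [0.5047, 0.2315, 0.109]
eef_rot: [0.585, 0.811, 0.001, 0.001]
contact_force: [0.5, -0.0, -0.2]
opening: 0.0148
grip_force: 39.3
```

Run:
```python
from h import *
o=r.get_obs(); print(o['tcp_pos'],o['eef_rot'],o['contact_force'])
K,T,c=cam('wrist'); p,d=r.camera('wrist'); np.savez('w6.npz',p=p,d=d,K=K,T=T)
cv2.imwrite('pics/w6.png',cv2.resize(p[60:310,150:430,::-1],None,fx=2.8,fy=2.4,interpolation=cv2.INTER_CUBIC) if 0 else cv2.resize(p[130:330,180:380,::-1],None,fx=3,fy=3,interpolation=cv2.INTER_CUBIC))
Ti=np.linalg.inv(T)
def pr(P):
    q=Ti@np.r_[P,1]; return np.round([K[0,2]-K[0,0]*q[0]/q[2], K[1,2]+K[1,1]*q[1]/q[2]],1)
print('hole',pr([.5045,.2313,.05]),'foot',pr(np.r_[o['tcp_pos'][:2],o['tcp_pos'][2]-.0436]),'stud',pr([.4856,.2883,.09]))
W=world(K,T,d); w=W[60:190,230:330].reshape(-1,3); q=w[(w[:,2]>.086)&(w[:,2]<.094)]; print('stud',q.mean(0),len(q))
g=W.reshape(-1,3); w=g[(g[:,2]>.045)&(g[:,2]<.055)&(np.abs(g[:,0]-.5)<.08)&(np.abs(g[:,1]-.255)<.1)]
c,s,a=cv2.minAreaRect(w[:,:2].astype(np.float32)); print(c,s,a)
```

```text
[0.50468881 0.23150869 0.10903492] [5.85254975e-01 8.10848684e-01 7.45785843e-04 6.85369738e-04] [ 0.53489591 -0.006703   -0.16040645]
hole [279.  233.1] foot [279.4 243.2] stud [279.2 143.9]
stud [0.48525295 0.28851372 0.08966205] 927
(0.4962145984172821, 0.25576627254486084) (0.07032479345798492, 0.13801942765712738) 18.437992095947266
```

View pics/w6.png

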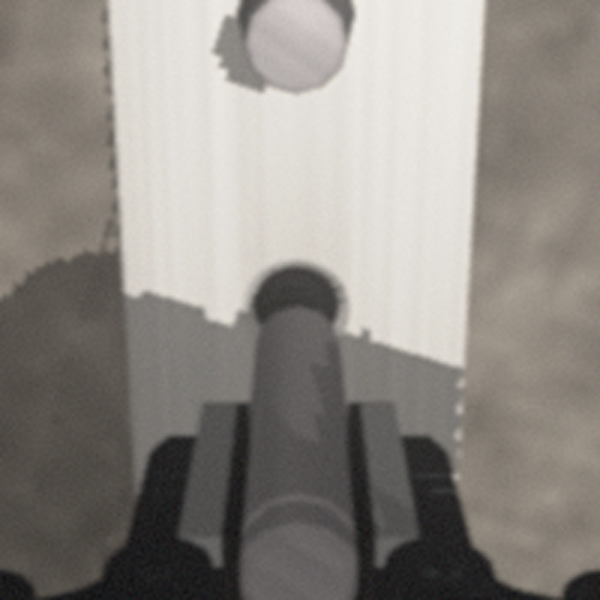

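Crop: the hole chamfer spans x 248–347 with its far edge at y 262, and the pin foot spans 256–340 with its far edge at about y 305. They are centred sideways; I check the lengthwise fit.

Run:
```python
from h import *
f=np.load('w6.npz'); K,T=f['K'],f['T']
e=np.array([-.3163,.9487,0])
t=np.array([.50469,.23151,.109])
for n,v,z in(('hole chamfer far edge',217.3,.05),('pin foot far edge',231.7,.0655)):
    P=ray(K,T,279.2,v,z); print(n,P,(P-t)@e*1000)
```

```text
hole chamfer far edge [0.50136082 0.24113034 0.05      ] 10.17983322704951
pin foot far edge [0.50231433 0.23820289 0.0655    ] 7.100966357141069
```

Lengthwise they match within about 1 mm, so I descend.

>>> play_rows(motion=[{"xyz":[-0.3,0,5],"roll":0,"gripper":10},{"xyz":[0,0,5],"roll":0,"gripper":10},{"xyz":[0,0,3],"roll":0,"gripper":10},{"xyz":[0,0,1.5],"roll":0,"gripper":10},{"xyz":[0,0,1],"roll":0,"gripper":10},{"xyz":[0,0,1],"roll":0,"gripper":10},{"xyz":[0,0,0],"roll":0,"gripper":10}])

```text
time_s: 18.95
tcp_pos: [0.5039, 0.2312, 0.0906]
eef_rot: [0.585, 0.811, -0.0, -0.0]
contact_force: [0.4, 0.1, -0.6]
opening: 0.0147
grip_force: 39.3
```

>>> play_rows(motion=[{"xyz":[0,0,1],"roll":0,"gripper":10},{"xyz":[0,0,1],"roll":0,"gripper":10},{"xyz":[0,0,0],"roll":0,"gripper":10}])

```text
time_s: 19.2
tcp_pos: [0.5039, 0.2312, 0.0887]
eef_rot: [0.585, 0.811, -0.0, -0.0]
contact_force: [1.1, 0.0, -1.8]
opening: 0.0143
grip_force: 39.3
```

>>> play_rows(motion=[{"xyz":[0,0,2],"roll":0,"gripper":10},{"xyz":[0,0,2],"roll":0,"gripper":10},{"xyz":[0,0,2],"roll":0,"gripper":10},{"xyz":[0,0,2],"roll":0,"gripper":10},{"xyz":[0,0,2],"roll":0,"gripper":10},{"xyz":[0,0,0],"roll":0,"gripper":10}])

```text
time_s: 19.7
tcp_pos: [0.5036, 0.2311, 0.0782]
eef_rot: [0.585, 0.811, -0.0, -0.0]
contact_force: [0.5, -0.3, -1.6]
opening: 0.0145
grip_force: 39.3
```

>>> play_rows(motion=[{"xyz":[0,0,3],"roll":0,"gripper":10},{"xyz":[0,0,3],"roll":0,"gripper":10},{"xyz":[0,0,3],"roll":0,"gripper":10},{"xyz":[0,0,3],"roll":0,"gripper":10},{"xyz":[0,0,2],"roll":0,"gripper":10},{"xyz":[0,0,1],"roll":0,"gripper":10},{"xyz":[0,0,0],"roll":0,"gripper":10}])

```text
time_s: 20.28
tcp_pos: [0.5037, 0.2311, 0.0635]
eef_rot: [0.585, 0.811, -0.0, -0.0]
contact_force: [0.4, -0.4, -1.2]
opening: 0.0152
grip_force: 39.3
```

>>> play_rows(motion=[{"xyz":[0,0,1],"roll":0,"gripper":10},{"xyz":[0,0,1],"roll":0,"gripper":10},{"xyz":[0,0,0.5],"roll":0,"gripper":10},{"xyz":[0,0,0.5],"roll":0,"gripper":10},{"xyz":[0,0,0],"roll":0,"gripper":10}])

```text
time_s: 20.7
tcp_pos: [0.5039, 0.2312, 0.0607]
eef_rot: [0.585, 0.811, 0.0, -0.0]
contact_force: [0.0, 0.0, -0.2]
opening: 0.0147
grip_force: 39.3
```

>>> play_rows(motion=[{"xyz":[0,0,0.5],"roll":0,"gripper":10},{"xyz":[0,0,0.5],"roll":0,"gripper":10},{"xyz":[0,0,0],"roll":0,"gripper":10}])

```text
time_s: 20.95
tcp_pos: [0.5039, 0.2312, 0.0597]
eef_rot: [0.585, 0.811, 0.0, -0.0]
contact_force: [0.6, -0.2, -0.8]
opening: 0.0148
grip_force: 39.3
```

>>> play_rows(motion=[{"xyz":[0,0,0.5],"roll":0,"gripper":10},{"xyz":[0,0,0.5],"roll":0,"gripper":10},{"xyz":[0,0,0],"roll":0,"gripper":10}])

```text
time_s: 21.2
tcp_pos: [0.5042, 0.2312, 0.0596]
eef_rot: [0.585, 0.811, 0.0, 0.0]
contact_force: [-1.9, -0.3, 5.7]
opening: 0.0151
grip_force: 40.2
```

>>> play_rows(motion=[{"xyz":[0,0,0.5],"roll":0,"gripper":10},{"xyz":[0,0,0],"roll":0,"gripper":10}])

```text
time_s: 21.37
tcp_pos: [0.5043, 0.2313, 0.0596]
eef_rot: [0.585, 0.811, 0.0, 0.0]
contact_force: [-3.6, -1.5, 9.0]
opening: 0.0148
grip_force: 40.7
```

On the bottom with 9 N, at the expected height. I hold, then release and go straight up.

>>> play_rows(motion=[{"xyz":[0,0,0],"roll":0,"gripper":10},{"xyz":[0,0,0],"roll":0,"gripper":10},{"xyz":[0,0,0],"roll":0,"gripper":10},{"xyz":[0,0,0],"roll":0,"gripper":20},{"xyz":[0,0,-1],"roll":0,"gripper":35},{"xyz":[0,0,-1],"roll":0,"gripper":50},{"xyz":[0,0,0],"roll":0,"gripper":50},{"xyz":[0,0,0],"roll":0,"gripper":50}])

```text
time_s: 22.03
tcp_pos: [0.504, 0.2312, 0.0603]
eef_rot: [0.585, 0.811, 0.0, 0.0]
contact_force: [0.7, 1.1, -0.4]
opening: 0.0499
grip_force: 0.0
```

>>> play_rows(motion=[{"xyz":[0,0,-10],"roll":0,"gripper":50},{"xyz":[0,0,-20],"roll":0,"gripper":50},{"xyz":[0,0,-30],"roll":0,"gripper":50},{"xyz":[0,0,-30],"roll":0,"gripper":50},{"xyz":[0,0,-30],"roll":0,"gripper":50},{"xyz":[0,0,-30],"roll":0,"gripper":50},{"xyz":[0,0,0],"roll":0,"gripper":50},{"xyz":[0,0,0],"roll":0,"gripper":50}])

```text
time_s: 22.7
tcp_pos: [0.5051, 0.2314, 0.2131]
eef_rot: [0.585, 0.811, 0.002, 0.001]
contact_force: [0.1, -0.1, -0.9]
opening: 0.0498
grip_force: 0.0
```

Run:
```python
from h import *
o=r.get_obs(); print(o['tcp_pos'],o['contact_force'])
K,T,c=cam('wrist'); p,d=r.camera('wrist'); W=world(K,T,d); g=W.reshape(-1,3)
for n,q0 in (('pin',[.5042,.2313]),('stud',[.4855,.2884])):
    q=g[(np.hypot(*(g[:,:2]-q0).T)<.013)&(np.abs(g[:,2]-.09)<.006)]; print(n,q.mean(0).round(4),np.median(q[:,2]).round(4),len(q))
p,d=r.camera('scene'); cv2.imwrite('pics/s7.png',cv2.resize(p[140:320,190:390,::-1],None,fx=3,fy=3))
```

```text
[0.50510796 0.23141576 0.21305128] [ 0.06943858 -0.05450804 -0.91328985]
pin [0.5038 0.2318 0.0893] 0.0895 319
stud [0.4853 0.2885 0.0896] 0.0897 363
```

View pics/s7.png

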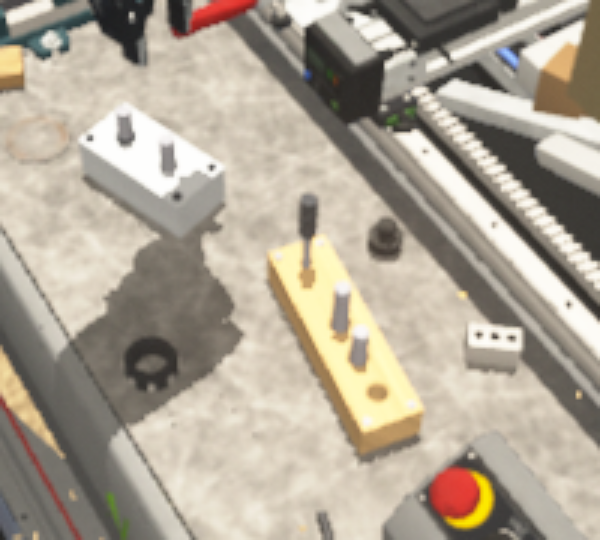

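The view shows the rod upright in its pocket at (307,240), the other two pins in the rack, and the fitted pin at (167,158) level with the stud at (125,128). By depth their tops are at 89.5 and 89.7 mm.

```bash
python3 -c "
from cell import r
print(r.hand_in())"
```

```text
the job is handed in; nothing more can be done
None
```

The hole is 34 mm deep, so I pushed the 74 mm (middle) pin to its bottom and let go; its top is level with the stud to within 0.2 mm by depth camera, the rod is back in its pocket, and the job is handed in (no verdict returned).

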